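Shim a marble tile in the glue-up jig and hold it clamped

ROBOT

A 6-joint arm with a two-finger parallel gripper is mounted at the origin on the work surface. World frame = base frame: x ahead of the robot, y to its left, z up, the work surface at z = 0. Lengths are in m, angles in rad, forces in N, time in s.
With the tool pointing down it reaches from about 0.275 to 1 m from the base axis. Payload 8.4 kg.
Tool frame: the origin (TCP) lies midway between the tips of the shut fingers; the grasp point (between the pads) lies 19 mm behind it; x points along the fingers, y is the direction in which the jaws open and shut, and the axes are right-handed (so a half turn about x gives the same grasp; the last joint's range is limited). The gripper opens to 85 mm and grips with 20 to 120 N. Pads are 22 mm wide; open, the fingers measure 114 mm over their backs; the gripper's body (76 mm by 85 mm) begins 54 mm behind the grasp point. The pads swing forward as they close: fully open they stand 13 mm farther back than shut.
Start: joints at [-1.315, 0.353, 1.633, -0, 1.155, -0.002], TCP at [0.159, -0.604, 0.231] pointing down, gripper open.
Joint ranges: [-2.63, 2.63], [-0.92, 2.1], [0.06, 2.66], [-1.3, 4.44], [0, 2.69], [-3.02, 3.02]. Speed limits (rad/s): [2.22, 2.22, 2.79, 3.14, 3.14, 3.14].

INTERFACE

Orientations are given as [roll, pitch, yaw] about the fixed x, y, z axes, in that order (R = Rz(yaw) Ry(pitch) Rx(roll)).
In Python, from rig import env gives the robot as it stands. The module is installed in compiled form; this text tells all that it offers.
- The arm moves only by the tool step_arm, never from a script. Its argument "targets" is one flat list of numbers, 7 for each row, row after row: the finger opening in m, from 0 to 0.0854, then the shift along the tool's x, y, z in m, then the turn, a rotation vector about the tool's x, y, z in rad. In form: [grip, x, y, z, rx, ry, rz, grip, x, y, z, rx, ry, rz, ...]. A call has 1 to 20 rows; each row shifts and turns the pose as measured when the row begins, along the tool's axes as they then stand; what a row does not reach is not made up. A row lasts 1/10 s, in which the tool goes at most 50 mm and 8.59 degrees, less where a joint would pass 70% of its speed; a pose out of reach is approached as far as the arm can. A call with a gripper value outside its range is refused whole. The fingers move at their own pace and stop on an object; the grip force is fixed at half the most. Time passes only in rows, so rows that do not move let the fingers close. It gives the time, the measured TCP pose, the force and the opening at its end, in the units of the state.
- env.sense(): the state, without advancing time (a new reading comes with each control period).
- env.capture(name): name is "scene" or "side" or "wrist"; returns a dict with "color" (480x640x3 uint8, red, green, blue), "depth" (480x640 float32, m along the optical axis (not along the pixel's ray), 0 where there is no reading), "vertical_fov" (degrees; the focal length in pixels is half the picture's height over the tangent of half this angle, whatever the lens; pixels are square), "cx", "cy" (the principal point, pixels), "D" ([k1, k2, p1, p2, k3] as OpenCV has them; the pictures are not rectified), "R" (3x3) and "t" (3): a world point X has camera coordinates R X + t. Camera axes: x right, y down, z forward; pixel columns grow to the right and rows downward; lengths in m; the calibration is good to about 2 mm. A picture is of the moment at which its call begins.
- env.finish_job(): hands the job in, once; it reports no verdict.
Trained networks look in the newest picture that a camera, given by its name, has taken for a name from the list of things; names that differ only in an ending like _2 or _b are one class to them, and where a whole thing is asked for, a point or a joint stands for the part that bears it (a point fixed in the world has none). Each returns a list of dicts, best first, with "score" (0 to 1); they miss things now and then, are a little off and sometimes report something else, mostly with a low value. They report only what shows in the picture. A call takes as long as a camera call. They do not tell look-alikes from the thing itself.
- env.search_frame(camera, thing): "location" ([column, row] in pixels, amid what is visible of it).
- env.spot_point(camera, thing): "location" ([column, row] in pixels: a listed point, or the origin of a listed thing).
The state is a dict: "time": time; "qpos": joint angles; "dq": joint speeds; "tau": joint torques, N m; "tcp_pos": TCP position; "ee_rot": TCP orientation; "ft_force": force on the tool from outside, world axes, zero at the start; "torque": the same for the moment, N m; "grip_width": opening from 0.0 (shut) to 1.0 (fully open).
Only numpy, scipy, OpenCV 4.12 (cv2) and the standard library are available. Lean on these libraries where they do the work, as an engineer would, in place of code of your own. Each camera call takes 0.05 s, during which the arm holds its last target.

TASK

In the glue-up jig, stand the thin aluminium spacer upright on the board in the gap between the marble tile and the fence, at the one fence block where the gap is wide enough for it, and let go of it. Then slide the jig's jaw forward by its grip until the tile is pushed flush against both the spacer and the other fence block, and finish while still holding the jaw pressed firmly against the tile. Leave the other things on the bench where they are.

Things in the scene. Friction and masses are not known exactly. Their poses are not given: they have to be found in the camera images.
- jig: plywood jig board fixed on the bench, 280 (x) x 180 (y) x 16 mm thick; origin in the middle of its underside, on the bench. Its x points from the jaw (near the robot) to the fence. The fence is two blocks side by side, rear faces at jig x = +130 mm, centres at jig y = +34 and -34 mm; which is on which side varies.
- deep_block: fixed dark wooden fence block on the board, 40 mm deep (x) x 60 wide (y) x 25 mm high. Origin: underside (on the board's top), middle of its REAR face; it reaches 40 mm from there towards the tile (-x). The tile starts only 6 to 9 mm off this block: too narrow for the spacer.
- shallow_block: fixed fence block like the other but only 28 mm deep (x); 60 wide, 25 mm high. Origin: underside (on the board's top), middle of its REAR face; it reaches 28 mm towards the tile (-x). Its front face stands 12 mm farther back than the other's; the gap to the tile is 18 to 21 mm: the spacer goes here and then fills the step.
- tile: loose marble tile lying flat on the jig board between jaw and fence, 70 (x) x 130 (y) x 15 mm thick, about 0.4 kg; origin in the middle of its underside; its x axis is nearly along the jig's x. It slides on the board when the jaw pushes it.
- spacer: thin plain aluminium block standing upright on the bench beside the jig, 12 mm thick (its x) x 44 wide (its y) x 55 mm tall (its z), about 80 g; origin in the middle of its underside. It may be grasped across its thickness or its width; in the gap its thickness points along the jig's x.
- thick_gauge: bystander: aluminium block of the same width and height as the spacer but 30 mm thick (30 x 44 x 55 mm), standing near it; the two swap places. Origin in the middle of its underside.
- jaw (a joint): position of the sliding jaw along the jig's +x, in m: 0 fully back, 0.075 end of the track. The wooden pad (16 x 90 x 14 mm) has its front face at jig x = -35 mm + joint value. It pushes the tile fully home at 0.055. No spring and no lock: the jaw has 1.5 N of friction and stays where it is left.
- jaw_grip (a point): centre of the top of the jaw's upright grip, a square dark wooden post 22 x 22 mm that rises 55 mm above the jig board (71 mm above the bench), 50 mm behind the pad's front face; a 24 mm wide flat stem, 10 mm high, joins it to the pad, and nothing stands beside it. To be pinched from above or pushed from behind.
- glue: bystander: glue bottle, 52 mm across, 120 mm tall; origin under its centre.
- bowl: bystander: plastic bowl, 130 mm across, 50 mm high; origin under its centre.
- file: bystander: flat file with wooden handle, 270 mm long, lying; origin at its tang, underside.
- brush: bystander: brush, lying; origin at its middle.
- box: bystander: open marble box 120 x 90 x 35 mm; origin under its centre.
- stone_cup: bystander: marble cup, 64 mm across, 70 mm tall; origin under its centre.
Not all that is in view belongs to the job. Several things have the shape of the spacer; the one meant has the colours described above.

How it is judged:
On the way:
1. the spacer stands upright on the board in the gap in front of the shallow block, let go (x of spacer in the frame of shallow_block between -0.047 and -0.03 m and y of spacer in the frame of shallow_block between -0.02 and 0.02 m and z of spacer in the frame of shallow_block below 0.004 m and angle between spacer's own z axis and vertical below 0.2 rad and contact force between the fingers and spacer below 0.1 N), for 0.2 s.
At the end, for the whole second after the job is handed in: Spacer upright on the board between tile and shallow block, touching both within 2.5 mm, within 20 mm of the block's middle; tile flat, square (0.025 rad), within 2.5 mm of the deep block, pressing the spacer; fingers hold the jaw, which presses the tile with over 3 N, and do not touch the spacer (x of spacer in the frame of shallow_block between -0.0365 and -0.0315 m and y of spacer in the frame of shallow_block between -0.02 and 0.02 m and z of spacer in the frame of shallow_block below 0.003 m and angle between spacer's own z axis and vertical below 0.08 rad and x of tile in the frame of deep_block above -0.0775 m and z of tile in the frame of deep_block below 0.003 m and angle between the x axis of tile and the x axis of jig, either way round below 0.025 rad and contact force between tile and spacer above 0.4 N and contact force between jaw and tile above 3 N and contact force between the fingers and jaw above 2 N and contact force between the fingers and spacer below 0.1 N and linear speed of tile below 0.01 m/s); the arm keeps its last pose, push and grip.
It fails at once if a bystander is moved more than 30 mm (distance of any of thick_gauge, glue, bowl, file, brush, box, stone_cup from where it was at the start of the episode above 0.03 m).
It also fails if it takes over 56 s, if anything falls off the work surface, if the arm or the gripper's body presses on something with over 40 N, if the wrist force passes 120 N, or if a joint passes its speed limit or range.

## Working session

There is one attempt and no reset: what is moved stays moved. The work goes in short steps, Python scripts to look and compute and a tool call to move; the robot and the scene stay as the last step left them, time stands still between calls to the robot, and variables do not carry over. Pictures are saved under pics/ and viewed, and the job is handed in when it is done.

Besides the shell and the picture viewer there is one more tool, called as name(argument=value, ...) on one line, values as JSON. step_arm: Moves the arm, as the interface text tells. Its arguments: {"type":"object","properties":{"targets":{"type":"array","items":{"type":"number"}}},"required":["targets"]}

```bash
ls; mkdir -p pics
cat > h.py <<'E'
import numpy as np, cv2, pickle
from rig import env
def cap(n):
    c=env.capture(n); return c
def K(c):
    f=240/np.tan(np.radians(c["vertical_fov"])/2)
    return np.array([[f,0,c["cx"]],[0,f,c["cy"]],[0,0,1.]])
def ray(c,px):
    p=cv2.undistortPoints(np.array([[px]],float),K(c),np.array(c["D"],float))[0,0]
    d=c["R"].T@np.array([p[0],p[1],1]); o=-c["R"].T@c["t"]; return o,d
def onz(c,px,z):
    o,d=ray(c,px); return o+d*(z-o[2])/d[2]
def cloud(c):
    h,w=c["depth"].shape
    u,v=np.meshgrid(np.arange(w),np.arange(h))
    p=cv2.undistortPoints(np.stack([u,v],-1).reshape(-1,1,2).astype(float),K(c),np.array(c["D"],float)).reshape(h,w,2)
    z=c["depth"]; X=np.stack([p[...,0]*z,p[...,1]*z,z],-1)
    W=(X-np.array(c["t"]))@np.array(c["R"])
    W[z==0]=np.nan; return W
def proj(c,X):
    rv=cv2.Rodrigues(np.array(c["R"],float))[0]
    return cv2.projectPoints(np.atleast_2d(np.array(X,float)),rv,np.array(c["t"],float),K(c),np.array(c["D"],float))[0][:,0]
def save(n,img): cv2.imwrite("pics/"+n,img[...,::-1])
E
python3 - <<'E'
from h import *
print(env.sense())
for n in ["scene","side","wrist"]:
    c=cap(n); pickle.dump(c,open(n+"0.pkl","wb")); save(n+"0.png",c["color"])
    for t in ["jig","deep_block","shallow_block","tile","spacer","thick_gauge","jaw_grip"]:
        print(n,t,[(np.round(d["location"]).astype(int).tolist(),round(d["score"],2)) for d in env.search_frame(n,t)][:4],[(np.round(d["location"]).astype(int).tolist(),round(d["score"],2)) for d in env.spot_point(n,t)][:4])
E
```

```text
pics
{'time': 0.0, 'qpos': array([-1.31541759e+00,  3.53621652e-01,  1.63411829e+00,  4.46537967e-06,
        1.15517011e+00, -2.38065869e-03]), 'dq': array([-0.00180599,  0.00021343,  0.00066173,  0.00294891, -0.00034112,
        0.00143354]), 'tau': array([ 1.20103363e-03, -6.05252123e+01, -3.42066765e+01,  7.03709202e-05,
        9.48343717e-03,  5.13892417e-05]), 'tcp_pos': array([ 0.15921978, -0.60390873,  0.23058499]), 'ee_rot': array([-1.57627613,  1.56947892,  1.82307412]), 'ft_force': array([ 0.78855216, -0.22237061,  0.05932642]), 'torque': array([0.00287167, 0.00991399, 0.06724246]), 'grip_width': 1.000505350622921}
scene jig [([354, 260], 0.58)] [([347, 272], 0.85)]
scene deep_block [([316, 295], 0.95)] [([313, 304], 0.78), ([341, 280], 0.39)]
scene shallow_block [([344, 306], 0.73)] [([344, 314], 0.82)]
scene tile [([342, 280], 0.93)] [([340, 282], 0.72)]
scene spacer [([268, 203], 0.84), ([234, 235], 0.74), ([300, 200], 0.66), ([294, 177], 0.63)] [([293, 185], 0.86), ([271, 214], 0.69), ([521, 283], 0.65), ([300, 209], 0.43)]
scene thick_gauge [([235, 235], 0.74), ([163, 223], 0.41)] [([237, 240], 0.75)]
scene jaw_grip [([350, 259], 0.8)] [([353, 234], 0.88)]
side jig [([312, 290], 0.6), ([266, 273], 0.41)] [([289, 283], 0.86)]
side deep_block [([307, 271], 0.69), ([244, 255], 0.67)] [([236, 262], 0.58)]
side shallow_block [([230, 276], 0.74), ([400, 176], 0.72)] [([224, 284], 0.71)]
side tile [([264, 272], 0.87), ([175, 352], 0.28)] [([265, 274], 0.74), ([182, 367], 0.17)]
side spacer [([387, 226], 0.93), ([422, 212], 0.92), ([370, 203], 0.65)] [([422, 221], 0.58), ([372, 212], 0.49)]
side thick_gauge [([310, 196], 0.86)] [([232, 262], 0.48)]
side jaw_grip [([310, 272], 0.75), ([310, 196], 0.69)] [([318, 263], 0.76)]
wrist jig [] []
wrist deep_block [] []
wrist shallow_block [] []
wrist tile [] []
wrist spacer [] []
wrist thick_gauge [] []
wrist jaw_grip [] []
```

View pics/scene0.png

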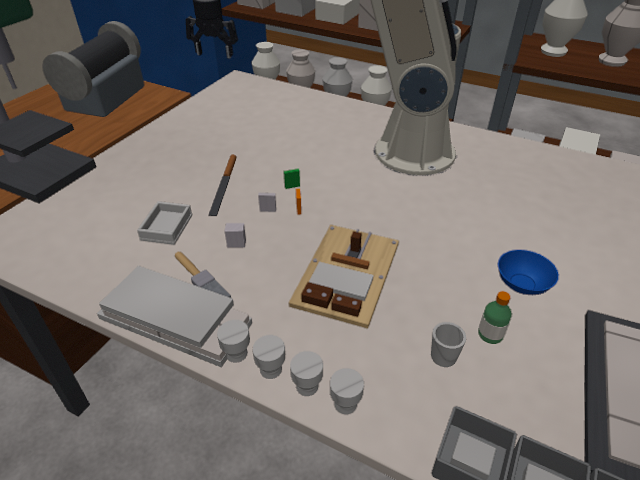

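View pics/side0.png

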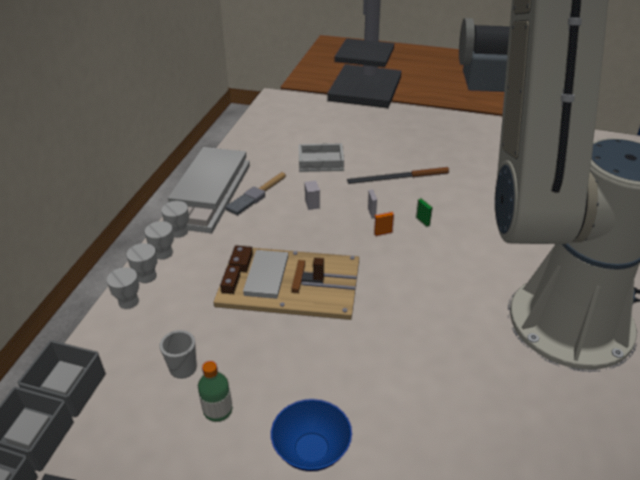

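View pics/wrist0.png

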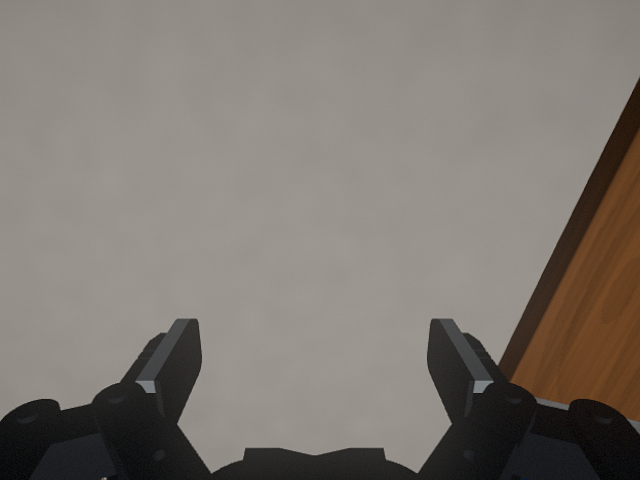

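Run:
```python
from h import *
for n,x0,y0,x1,y1 in [("scene",210,150,410,350),("side",200,150,450,320)]:
    c=pickle.load(open(n+"0.pkl","rb"))
    s=min(800/(x1-x0),600/(y1-y0)); save(n+"0crop.png",cv2.resize(c["color"][y0:y1,x0:x1],None,fx=s,fy=s,interpolation=cv2.INTER_CUBIC)); print(s)
    W=cloud(c); print(n,-c["R"].T@c["t"],c["vertical_fov"],c["D"])
    for px in ([(268,203),(300,200),(294,177),(235,235),(313,304),(344,312),(353,245)] if n=="scene" else [(387,226),(422,212),(370,203),(310,196)]): print(px,W[px[1],px[0]].round(3))
```

```text
3.0
scene [1.34266471 0.36824535 0.84312369] 50.71005783283854 [0.04397179 0.         0.         0.         0.        ]
(268, 203) [ 0.466 -0.243  0.031]
(300, 200) [ 0.434 -0.164  0.047]
(294, 177) [ 0.338 -0.238  0.036]
(235, 235) [ 0.62  -0.239  0.04 ]
(313, 304) [0.711 0.022 0.02 ]
(344, 312) [0.7   0.09  0.019]
(353, 245) [0.525 0.029 0.044]
3.2
side [0.25895804 0.93067634 0.8800796 ] 42.78373816997279 [-0.10747389  0.          0.          0.          0.        ]
(387, 226) [ 0.411 -0.177  0.023]
(422, 212) [ 0.341 -0.24   0.031]
(370, 203) [ 0.465 -0.244  0.031]
(310, 196) [ 0.608 -0.223  0.04 ]
```

View crops.

View pics/scene0crop.png

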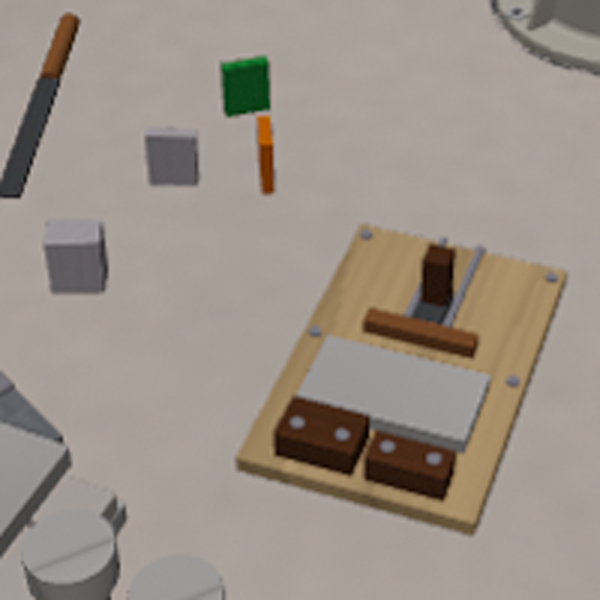

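View pics/side0crop.png

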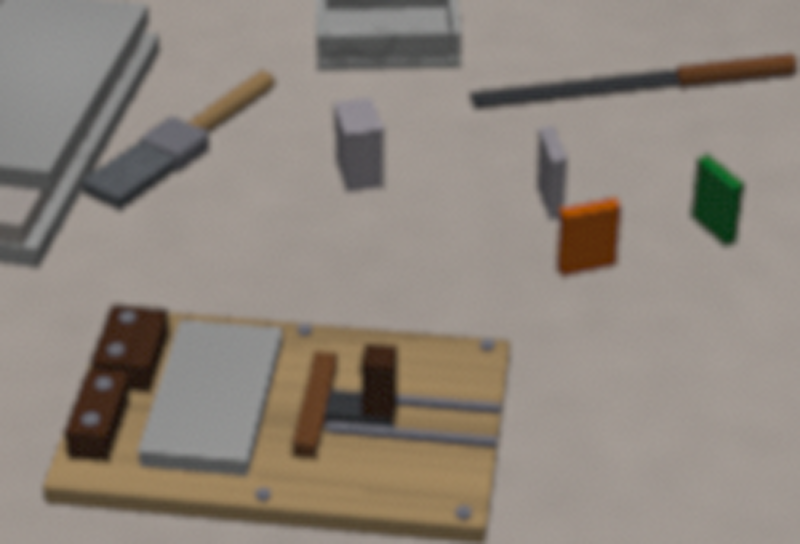

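Run:
```python
from h import *
c=pickle.load(open("scene0.pkl","rb"))
for p in [(331,225.3),(398.7,240),(289.5,304),(367.7,325.5)]: print(onz(c,p,.016).round(4))
W=cloud(c)
# spacer points
for nm in ["scene","side"]:
    c=pickle.load(open(nm+"0.pkl","rb")); W=cloud(c)
    P=W.reshape(-1,3); m=(abs(P[:,0]-.466)<.04)&(abs(P[:,1]+.243)<.04)&(P[:,2]>.01)&(P[:,2]<.07); Q=P[m]; 
    print(nm,m.sum(),Q.min(0),Q.max(0)); r=cv2.minAreaRect(Q[:,:2].astype(np.float32)); print(r)
    T=Q[Q[:,2]>.05]; 
    if len(T)>3: print('top',cv2.minAreaRect(T[:,:2].astype(np.float32)))
w=pickle.load(open("wrist0.pkl","rb")); print(-w["R"].T@w["t"],w["R"],w["vertical_fov"])
```

```text
[ 0.4549 -0.0632  0.016 ]
[0.4279 0.1097 0.016 ]
[ 0.7313 -0.0242  0.016 ]
[0.7074 0.1482 0.016 ]
scene 277 [ 0.44653303 -0.27325982  0.01006272] [ 0.47695918 -0.22732085  0.05980553]
((0.4617753028869629, -0.250046968460083), (0.01919962652027607, 0.045118317008018494), 18.36087989807129)
top ((0.46192020177841187, -0.25026190280914307), (0.017920242622494698, 0.045186109840869904), 15.222844123840332)
side 189 [ 0.44616228 -0.27096706  0.01010996] [ 0.4754858  -0.22345118  0.05799855]
((0.46102356910705566, -0.24811848998069763), (0.013512199744582176, 0.05075809359550476), 26.140432357788086)
top ((0.4622255861759186, -0.24777577817440033), (0.011773526668548584, 0.04645851254463196), 23.319108963012695)
[ 0.23775999 -0.58313327  0.37284889] [[ 2.54943737e-01 -9.66955752e-01  5.15112761e-04]
 [-9.15915537e-01 -2.41315819e-01  3.20726369e-01]
 [-3.10003903e-01 -8.22389789e-02 -9.47171754e-01]] 62.338720220684344
```

```bash
cat >> h.py <<'E'
from scipy.spatial.transform import Rotation as Ro
def Rtool():
    s=env.sense(); return s["tcp_pos"],Ro.from_euler("xyz",s["ee_rot"]).as_matrix()
def Rdown(yaw):  # tool x down, tool y at yaw
    x=np.array([0,0,-1.]); y=np.array([np.cos(yaw),np.sin(yaw),0]); return np.stack([x,y,np.cross(x,y)],1)
def plan(P,yaw,grip,step=0.045,n=None):
    p,R=Rtool(); 
    c=[Rdown(yaw),Rdown(yaw+np.pi)]
    T=min(c,key=lambda M:np.linalg.norm(Ro.from_matrix(R.T@M).as_rotvec()))
    rv=Ro.from_matrix(R.T@T).as_rotvec(); P=np.array(P,float)
    n=n or int(max(1,np.ceil(np.linalg.norm(P-p)/step),np.ceil(np.linalg.norm(rv)/0.14)))
    print("d",P-p,"rv",rv.round(4),"n",n)
    rows=[]
    for i in range(n):
        Ri=R@Ro.from_rotvec(rv*i/n).as_matrix()
        rows.append([grip]+(Ri.T@(P-p)/n).round(4).tolist()+(rv/n).round(4).tolist())
    for r in rows: print(r)
E
python3 - <<'E'
from h import *
p,R=Rtool(); print(R.round(3))
plan([0.44,-0.25,0.23],0.35,0.085)
E
```

```text
[[ 0.     0.255 -0.967]
 [ 0.    -0.967 -0.255]
 [-1.    -0.    -0.   ]]
d [ 0.28063025  0.3543401  -0.00126428] rv [ 1.4786 -0.      0.    ] n 11
[0.085, 0.0001, -0.0246, -0.0329, 0.1344, -0.0, 0.0]
[0.085, 0.0001, -0.0288, -0.0293, 0.1344, -0.0, 0.0]
[0.085, 0.0001, -0.0325, -0.0252, 0.1344, -0.0, 0.0]
[0.085, 0.0001, -0.0356, -0.0206, 0.1344, -0.0, 0.0]
[0.085, 0.0001, -0.038, -0.0156, 0.1344, -0.0, 0.0]
[0.085, 0.0001, -0.0398, -0.0104, 0.1344, -0.0, 0.0]
[0.085, 0.0001, -0.0408, -0.005, 0.1344, -0.0, 0.0]
[0.085, 0.0001, -0.0411, 0.0005, 0.1344, -0.0, 0.0]
[0.085, 0.0001, -0.0406, 0.006, 0.1344, -0.0, 0.0]
[0.085, 0.0001, -0.0395, 0.0114, 0.1344, -0.0, 0.0]
[0.085, 0.0001, -0.0376, 0.0166, 0.1344, -0.0, 0.0]
```

```bash
sed -i 's/    T=min.*/    T=c[0]/' h.py
python3 - <<'E'
from h import *
plan([0.46,-0.26,0.23],0.35,0.085)
E
```

```text
d [ 0.30063025  0.3443401  -0.00126428] rv [-1.663 -0.    -0.   ] n 12
[0.085, 0.0001, -0.0214, -0.0315, -0.1386, -0.0, -0.0]
[0.085, 0.0001, -0.0168, -0.0342, -0.1386, -0.0, -0.0]
[0.085, 0.0001, -0.0119, -0.0362, -0.1386, -0.0, -0.0]
[0.085, 0.0001, -0.0068, -0.0375, -0.1386, -0.0, -0.0]
[0.085, 0.0001, -0.0016, -0.0381, -0.1386, -0.0, -0.0]
[0.085, 0.0001, 0.0037, -0.0379, -0.1386, -0.0, -0.0]
[0.085, 0.0001, 0.0089, -0.037, -0.1386, -0.0, -0.0]
[0.085, 0.0001, 0.0139, -0.0354, -0.1386, -0.0, -0.0]
[0.085, 0.0001, 0.0187, -0.0332, -0.1386, -0.0, -0.0]
[0.085, 0.0001, 0.0231, -0.0303, -0.1386, -0.0, -0.0]
[0.085, 0.0001, 0.0271, -0.0268, -0.1386, -0.0, -0.0]
[0.085, 0.0001, 0.0305, -0.0228, -0.1386, -0.0, -0.0]
```

Spacer look-alikes, by scene pixel: thin grey (268,203), green (292,178), orange (298,200) and the thick grey gauge (235,235). I pick the thin grey one at (268,203), the only thin aluminium block, and will check it from close up.

step_arm(targets=[0.085,0,-0.021,-0.031,-0.139,0,0,0.085,0,-0.017,-0.034,-0.139,0,0,0.085,0,-0.012,-0.036,-0.139,0,0,0.085,0,-0.007,-0.037,-0.139,0,0,0.085,0,-0.002,-0.038,-0.139,0,0,0.085,0,0.004,-0.038,-0.139,0,0,0.085,0,0.009,-0.037,-0.139,0,0,0.085,0,0.014,-0.035,-0.139,0,0,0.085,0,0.019,-0.033,-0.139,0,0,0.085,0,0.023,-0.03,-0.139,0,0,0.085,0,0.027,-0.027,-0.139,0,0,0.085,0,0.03,-0.023,-0.139,0,0,0.085,0,0,0,0,0,0])

```text
time: 3.55
tcp_pos: [0.4584, -0.2412, 0.232]
ee_rot: [0.36, 1.565, -0.79]
ft_force: [-0.5, -0.0, 0.3]
grip_width: 0.991
```

Run:
```python
from h import *
c=cap("wrist"); pickle.dump(c,open("wrist1.pkl","wb")); save("wrist1.png",c["color"])
print(env.search_frame("wrist","spacer"),env.sense()["tcp_pos"])
W=cloud(c); P=W.reshape(-1,3)
m=(abs(P[:,0]-.462)<.04)&(abs(P[:,1]+.249)<.04)&(P[:,2]>.048)&(P[:,2]<.065); Q=P[m]
print(m.sum(),np.median(Q,0)); print(cv2.minAreaRect(Q[:,:2].astype(np.float32)))
```

```text
[{'location': [176.6, 151.0], 'score': 0.83}, {'location': [297.8, 120.3], 'score': 0.82}, {'location': [310.5, 212.7], 'score': 0.75}] [ 0.45654622 -0.24348572  0.23188493]
739 [ 0.45820965 -0.24802406  0.05393134]
((0.45842525362968445, -0.2495374232530594), (0.011666101403534412, 0.044318534433841705), 24.277578353881836)
```

View pics/wrist1.png

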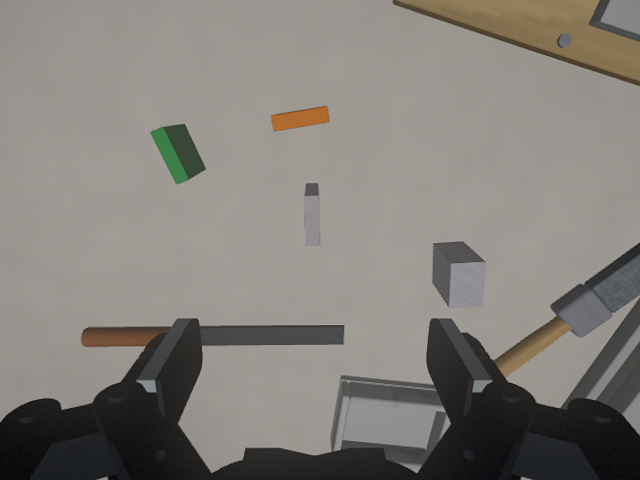

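Run:
```python
from h import *
plan([0.4595,-0.249,0.10],0.424,0.05)
```

```text
d [ 0.00295378 -0.00551428 -0.13188493] rv [-0.0095  0.0061 -0.0006] n 3
[0.05, 0.044, 0.0001, 0.0018, -0.0032, 0.002, -0.0002]
[0.05, 0.044, 0.0001, 0.0019, -0.0032, 0.002, -0.0002]
[0.05, 0.044, 0.0001, 0.002, -0.0032, 0.002, -0.0002]
```

step_arm(targets=[0.05,0.044,0,0.002,-0.003,0.002,0,0.05,0.044,0,0.002,-0.003,0.002,0,0.05,0.044,0,0.002,-0.003,0.002,0,0.05,0,0,0,0,0,0])

```text
time: 4.05
tcp_pos: [0.4593, -0.2546, 0.0989]
ee_rot: [0.538, 1.564, -0.619]
ft_force: [-0.6, -0.4, -0.8]
grip_width: 0.586
```

Run:
```python
from h import *
c=cap("wrist"); pickle.dump(c,open("wrist2.pkl","wb")); save("wrist2.png",c["color"])
W=cloud(c); P=W.reshape(-1,3)
m=(abs(P[:,0]-.462)<.04)&(abs(P[:,1]+.249)<.04)&(P[:,2]>.048)&(P[:,2]<.065); Q=P[m]
print(m.sum(),np.median(Q,0)); print(cv2.minAreaRect(Q[:,:2].astype(np.float32)))
plan([0.4595,-0.249,0.031],0.424,0.05)
```

```text
1942 [ 0.45806736 -0.24747276  0.0539371 ]
((0.45887407660484314, -0.24928610026836395), (0.012034887447953224, 0.04450594633817673), 25.037256240844727)
d [-0.00139417  0.00642969 -0.07065445] rv [-0.0096  0.009  -0.0057] n 2
[0.05, 0.0353, 0.0005, -0.0035, -0.0048, 0.0045, -0.0028]
[0.05, 0.0353, 0.0006, -0.0034, -0.0048, 0.0045, -0.0028]
```

View pics/wrist2.png

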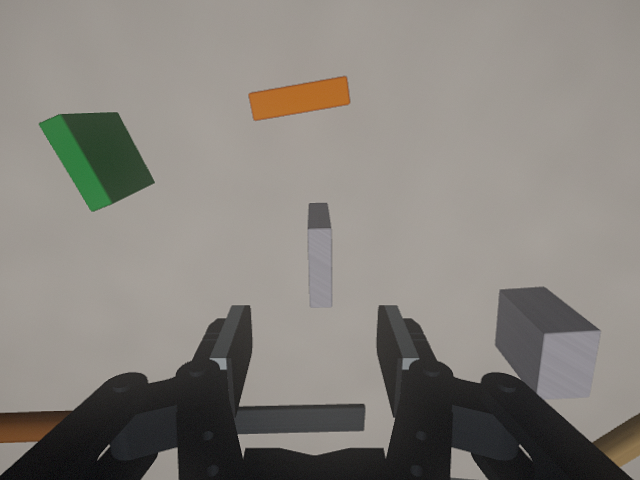

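step_arm(targets=[0.05,0.03,0,-0.003,-0.006,0.004,-0.003,0.05,0.028,0,-0.003,-0.006,0.004,-0.003,0.05,0.01,0,0,0,0,0,0.05,0,0,0,0,0,0])

```text
time: 4.5
tcp_pos: [0.4634, -0.256, 0.0411]
ee_rot: [0.533, 1.558, -0.618]
ft_force: [-0.4, 0.9, 0.3]
grip_width: 0.584
```

Run:
```python
from h import *
plan([0.459,-0.249,0.031],0.43,0.05)
```

```text
d [-0.00439305  0.00700843 -0.01005878] rv [-0.0102  0.0108 -0.0063] n 1
[0.05, 0.01, -0.0012, -0.0083, -0.0102, 0.0108, -0.0063]
```

step_arm(targets=[0.05,0.01,-0.001,-0.008,-0.01,0.01,-0.006,0.05,0,0,0,0,0,0])

```text
time: 4.7
tcp_pos: [0.4608, -0.2503, 0.0338]
ee_rot: [0.599, 1.566, -0.542]
ft_force: [-0.8, -0.1, 0.5]
grip_width: 0.583
```

Run:
```python
from h import *
print(env.sense()["tcp_pos"])
plan([0.459,-0.249,0.031],0.43,0.05)
```

```text
[ 0.46077582 -0.25026699  0.03376454]
d [-0.00177582  0.00126699 -0.00276454] rv [-0.0008  0.0038 -0.0026] n 1
[0.05, 0.0028, -0.0011, -0.0019, -0.0008, 0.0038, -0.0026]
```

step_arm(targets=[0.05,0.003,-0.001,-0.002,0,0.003,-0.002,0.05,0,0,0,0,0,0,0.0,0,0,0,0,0,0,0.0,0,0,0,0,0,0,0.0,0,0,0,0,0,0,0.0,0,0,0,0,0,0,0.0,0,0,0,0,0,0,0.0,0,0,0,0,0,0])

```text
time: 5.5
tcp_pos: [0.4606, -0.2495, 0.0332]
ee_rot: [0.634, 1.566, -0.507]
ft_force: [0.4, 0.1, 1.0]
grip_width: 0.126
```

Run:
```python
from h import *
c=cap("wrist"); save("wrist3.png",c["color"])
print(env.sense())
plan([0.459,-0.249,0.031],0.43,0.05)
```

```text
{'time': 5.55, 'qpos': array([-4.99267651e-01,  4.75557285e-01,  1.99368579e+00, -1.02067184e-04,
        6.67607802e-01, -9.28610139e-01]), 'dq': array([-1.54480318e-03,  2.35038872e-04, -1.66678850e-03, -5.68289271e-04,
       -8.22087299e-06,  1.19807845e-03]), 'tau': array([-2.78961677e-03, -5.58342862e+01, -2.10232294e+01, -2.70141536e-03,
       -5.37046453e-02, -1.20942705e-04]), 'tcp_pos': array([ 0.46058272, -0.24949579,  0.03321009]), 'ee_rot': array([ 0.62878053,  1.56605413, -0.5125933 ]), 'ft_force': array([-0.76741168, -0.21319467,  0.32404107]), 'torque': array([-0.0359607 , -0.02622742, -0.02715103]), 'grip_width': 0.1235525316086937}
d [-0.00158272  0.00049579 -0.00221009] rv [-0.0006  0.0038 -0.0028] n 1
[0.05, 0.0022, -0.0012, -0.0011, -0.0006, 0.0038, -0.0028]
```

View pics/wrist3.png

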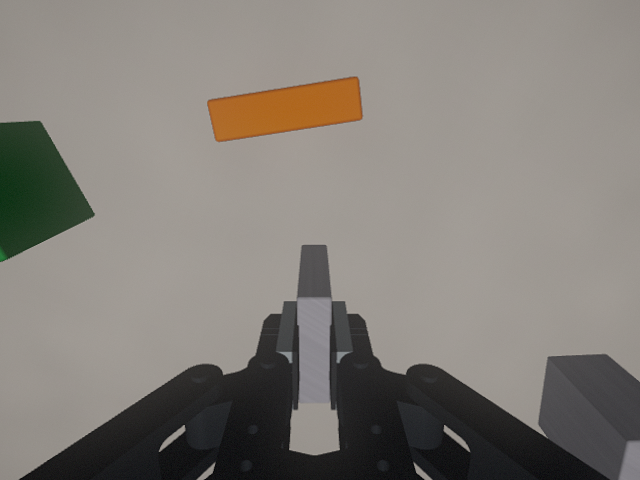

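Run:
```python
from h import *
plan([0.4606,-0.2495,0.20],0.43,0)
J=np.array([0.580,0.0425]);a=.137;M=np.array([[np.cos(a),-np.sin(a)],[np.sin(a),np.cos(a)]])
print(J+M@[.0925,.034])
# sim from lifted
import h
T=J+M@[.0925,.034]
_R=h.Rtool; h.Rtool=lambda:(np.array([.4606,-.2495,.20]),_R()[1])
plan([T[0],T[1],0.2],a,0)
```

```text
d [ 1.72816926e-05 -4.20610330e-06  1.66789908e-01] rv [-0.0006  0.0038 -0.0028] n 4
[0, -0.0417, 0.0001, 0.0002, -0.0001, 0.001, -0.0007]
[0, -0.0417, 0.0001, 0.0001, -0.0001, 0.001, -0.0007]
[0, -0.0417, 0.0001, 0.0001, -0.0001, 0.001, -0.0007]
[0, -0.0417, 0.0, 0.0, -0.0001, 0.001, -0.0007]
[0.66698985 0.08881432]
d [0.20638985 0.33831432 0.        ] rv [ 0.2924  0.0034 -0.0033] n 9
[0, 0.0, 0.0365, -0.0246, 0.0325, 0.0004, -0.0004]
[0, 0.0, 0.0357, -0.0258, 0.0325, 0.0004, -0.0004]
[0, 0.0, 0.0348, -0.0269, 0.0325, 0.0004, -0.0004]
[0, -0.0, 0.0339, -0.0281, 0.0325, 0.0004, -0.0004]
[0, -0.0, 0.033, -0.0292, 0.0325, 0.0004, -0.0004]
[0, -0.0, 0.032, -0.0302, 0.0325, 0.0004, -0.0004]
[0, -0.0, 0.031, -0.0312, 0.0325, 0.0004, -0.0004]
[0, -0.0, 0.03, -0.0322, 0.0325, 0.0004, -0.0004]
[0, -0.0, 0.0289, -0.0332, 0.0325, 0.0004, -0.0004]
```

step_arm(targets=[0,-0.03,0,0,0,0.001,-0.001,0,-0.045,0,0,0,0.001,-0.001,0,-0.045,0,0,0,0.001,-0.001,0,-0.045,0,0,0,0.001,0,0,0,0.036,-0.025,0.032,0,0,0,0,0.036,-0.026,0.032,0,0,0,0,0.035,-0.027,0.032,0,0,0,0,0.034,-0.028,0.032,0,0,0,0,0.033,-0.029,0.032,0,0,0,0,0.032,-0.03,0.032,0,0,0,0,0.031,-0.031,0.032,0,0,0,0,0.03,-0.032,0.032,0,0,0,0,0.029,-0.033,0.032,0,0,0,0,0,0,0,0,0])

```text
time: 6.95
tcp_pos: [0.6745, 0.1007, 0.204]
ee_rot: [-3.069, 1.569, 1.768]
ft_force: [0.5, 0.3, -0.6]
grip_width: 0.123
```

Run:
```python
from h import *
for n in ["wrist","scene"]:
    c=cap(n); pickle.dump(c,open(n+"4.pkl","wb")); save(n+"4.png",c["color"])
print(env.sense()["tcp_pos"],env.sense()["grip_width"])
plan([.667,.0888,.2],.137,0)
```

```text
[0.67213805 0.09696635 0.20364496] 0.12164919689224671
d [-0.00513805 -0.00816635 -0.00364496] rv [-0.0131 -0.0001  0.0031] n 1
[0, 0.0037, -0.0061, 0.0075, -0.0131, -0.0001, 0.0031]
```

View pics/wrist4.png

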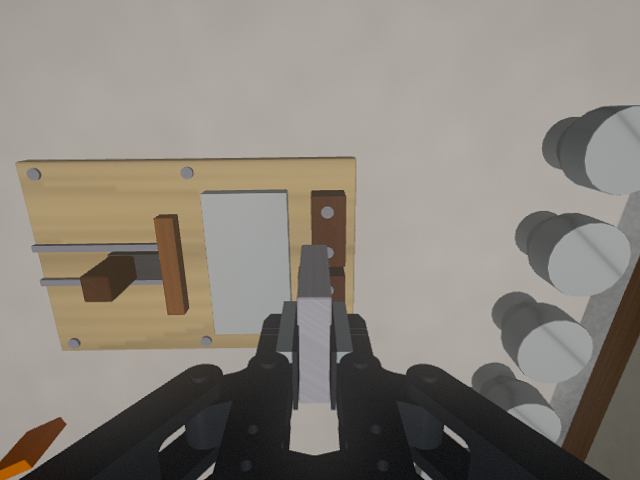

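```bash
cat > meas.py <<'E'
from h import *
def rect(P,lo,hi,name):
    Q=P[(P[:,2]>lo)&(P[:,2]<hi)]
    r=cv2.minAreaRect(Q[:,:2].astype(np.float32)); print(name,len(Q),np.round(r[0],4),np.round(r[1],4),round(r[2],2),"z",np.median(Q[:,2]).round(4)); return r
E
python3 - <<'E'
from meas import *
c=pickle.load(open("wrist4.pkl","rb")); W=cloud(c)
for p in [(17.5,161),(355,157.5),(62,350)]: print(onz(c,p,.016).round(4))
J=np.array([0.580,0.0425]);a=.137
def toJ(X): 
    d=X[...,:2]-J; return np.stack([d[...,0]*np.cos(a)+d[...,1]*np.sin(a),-d[...,0]*np.sin(a)+d[...,1]*np.cos(a),X[...,2]],-1)
# tile: mask via image region
reg=W[180:345,195:295].reshape(-1,3); rect(reg,.0265,.035,"tile")
sb=W[180:262,300:360].reshape(-1,3); rect(sb,.037,.046,"shallow")
g=W[240:310,70:140].reshape(-1,3); rect(g,.064,.078,"grip")
pd=W[200:330,140:200].reshape(-1,3); rect(pd,.027,.034,"pad")
bd=W[150:360,0:370].reshape(-1,3); rect(bd,.013,.019,"board")
s=W[290:410,295:335].reshape(-1,3); s=s[s[:,2]>.1]; print("held",len(s)); rect(s,.19,.3,"held")
for px in [(245,260),(328,225),(98,288),(170,260),(120,190)]: print(px,W[px[1],px[0]].round(4),toJ(W[px[1],px[0]]).round(4))
E
```

```text
[0.4289 0.1109 0.016 ]
[0.7009 0.1483 0.016 ]
[ 0.4509 -0.0664  0.016 ]
tile 10853 [0.6225 0.0467] [0.0702 0.1298] 8.06 z 0.0301
shallow 2032 [0.6854 0.0919] [0.0278 0.0557] 8.42 z 0.04
grip 887 [0.5146 0.0321] [0.0226 0.0223] 8.33 z 0.0698
pad 1872 [0.5501 0.0367] [0.0285 0.09  ] 7.82 z 0.0295
board 33720 [0.5755 0.04  ] [0.2804 0.1802] 7.77 z 0.0151
held 4519
held 4519 [0.6738 0.1007] [0.0152 0.0452] 9.27 z 0.2248
(245, 260) [0.6198 0.0534 0.0308] [0.0409 0.0054 0.0308]
(328, 225) [0.6851 0.0954 0.0397] [0.1113 0.038  0.0397]
(98, 288) [0.5163 0.033  0.07  ] [-0.0644 -0.0007  0.07  ]
(170, 260) [0.5566 0.0454 0.0305] [-0.0227  0.0061  0.0305]
(120, 190) [0.5087 0.0965 0.0134] [-0.0632  0.0633  0.0134]
```

```bash
cat >> meas.py <<'E'
def held(c,W,p,R,r=(285,420,290,340)):
    s=W[r[0]:r[1],r[2]:r[3]].reshape(-1,3); zt=np.nanmax(np.where(np.abs(s[:,2]-p[2]-.022)<.01,s[:,2],np.nan)); s=s[(s[:,2]>zt-.004)]
    q=rect(s,0,1,"heldtop"); cen=np.array([*q[0],0])-np.array([p[0],p[1],0]); print("offset in tool y,z:",R[:,1]@cen,R[:,2]@cen); return q
E
python3 - <<'E'
from meas import *
c=cap("wrist"); W=cloud(c); p,R=Rtool(); print(p); pickle.dump(c,open("wrist5.pkl","wb"))
held(c,W,p,R)
plan([.6624,.0862,.12],.1356,0)
E
```

```text
[0.67170768 0.09586127 0.20380425]
heldtop 1300 [0.6709 0.0971] [0.016  0.0237] 6.22 z 0.2397
offset in tool y,z: -0.0006248070372724026 -0.0012893588885386634
d [-0.00930768 -0.00966127 -0.08380425] rv [-0.0128  0.      0.0033] n 2
[0, 0.0419, -0.0051, 0.0042, -0.0064, 0.0, 0.0017]
[0, 0.0419, -0.0052, 0.0042, -0.0064, 0.0, 0.0017]
```

step_arm(targets=[0,0.042,-0.005,0.004,-0.006,0,0.001,0,0.042,-0.005,0.004,-0.006,0,0.001,0,0,0,0,0,0,0,0,0,0,0,0,0,0])

```text
time: 7.5
tcp_pos: [0.6617, 0.0816, 0.1209]
ee_rot: [0.908, 1.569, -0.531]
ft_force: [0.2, 0.1, -0.3]
grip_width: 0.128
```

Run:
```python
from meas import *
c=cap("wrist"); W=cloud(c); p,R=Rtool(); print(p); pickle.dump(c,open("wrist6.pkl","wb")); save("wrist6.png",c["color"])
s=W[290:410,300:332].reshape(-1,3); print(np.nanpercentile(s[:,2]-p[2],[5,25,50,75,95]))
q=rect(s,p[2]+.017,p[2]+.027,"held")
plan([.6624,.0862,.12],.1356,0)
```

```text
[0.6613816  0.08150224 0.12073696]
[-0.09704749  0.02030658  0.02076586  0.02123992  0.02223544]
held 3413 [0.6609 0.0815] [0.0112 0.0454] 7.18 z 0.1415
d [ 0.0010184   0.00469776 -0.00073696] rv [-0.0039  0.001  -0.0004] n 1
[0, 0.0007, 0.0016, -0.0045, -0.0039, 0.001, -0.0004]
```

View pics/wrist6.png

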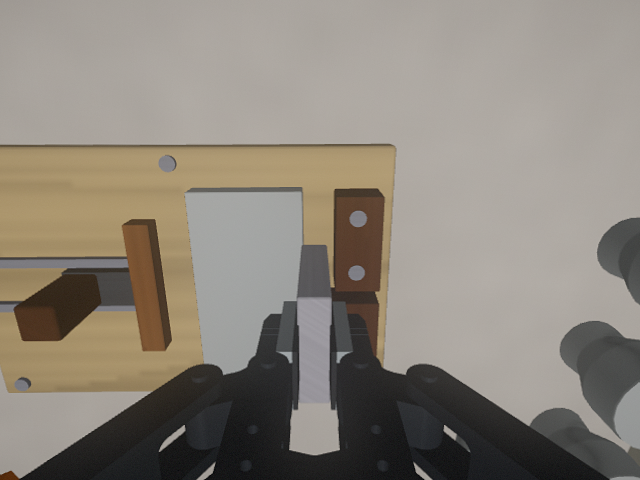

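Run:
```python
from meas import *
c=pickle.load(open("wrist6.pkl","rb")); W=cloud(c)
a=.1356; u=np.array([np.cos(a),np.sin(a)]); v=np.array([-np.sin(a),np.cos(a)])
t=W[185:250,180:310].reshape(-1,3); t=t[(t[:,2]>.0265)&(t[:,2]<.035)]
s=W[185:292,330:392].reshape(-1,3); s=s[(s[:,2]>.037)&(s[:,2]<.046)]
h=W[290:410,300:332].reshape(-1,3); h=h[(h[:,2]>.137)&(h[:,2]<.147)]
for n,P in [("tile",t),("sh",s),("held",h)]:
    for w,nm in[(u,"x"),(v,"y")]:
        q=P[:,:2]@w; print(n,nm,np.percentile(q,[.3,1,50,99,99.7]).round(4))
p,R=Rtool(); print("tcp",p[:2]@u,p[:2]@v)
rect(s,0,1,"sh")
for q in [.6624,.0862],: print("target",np.dot(q,u),np.dot(q,v))
```

```text
tile x [0.5885 0.5892 0.6234 0.6574 0.6578]
tile y [-0.0095 -0.0093  0.0096  0.0269  0.0271]
sh x [0.6776 0.6777 0.6917 0.7058 0.706 ]
sh y [-0.0338 -0.0331 -0.0018  0.0258  0.026 ]
held x [0.6601 0.6603 0.6657 0.6709 0.6712]
held y [-0.0305 -0.0301 -0.0058  0.0137  0.0139]
tcp 0.6663282492352984 -0.008654677132101643
sh 4596 [0.6861 0.0895] [0.0287 0.0605] 7.83 z 0.04
target 0.6679723642070564 -0.004137711400700739
```

step_arm(targets=[0,0,0.002,-0.0045,-0.004,0.001,0,0,0,0,0,0,0,0])

```text
time: 7.75
tcp_pos: [0.6648, 0.0862, 0.1246]
ee_rot: [1.601, 1.566, 0.165]
ft_force: [0.6, 0.2, -1.9]
grip_width: 0.124
```

Run:
```python
from meas import *
a=.1356; u=np.array([np.cos(a),np.sin(a)]); v=np.array([-np.sin(a),np.cos(a)])
p,R=Rtool(); print("tcp",p,p[:2]@u,p[:2]@v); T=.6683*u-.0044*v
plan([*T,.06],a,0,n=2)
```

```text
tcp [0.66484522 0.08616128 0.12455532] 0.6703898990458058 -0.004506636430764909
d [-0.00208513 -0.00017687 -0.06455532] rv [-0.0007 -0.0002 -0.005 ] n 2
[0, 0.0323, -0.0012, -0.0, -0.0004, -0.0001, -0.0025]
[0, 0.0323, -0.0011, -0.0001, -0.0004, -0.0001, -0.0025]
```

step_arm(targets=[0,0.022,-0.001,0,0,0,-0.003,0,0.02,0,0,0,0,0,0,0,0,0,0,0,0])

```text
time: 8.05
tcp_pos: [0.6681, 0.0872, 0.0874]
ee_rot: [1.582, 1.559, 0.147]
ft_force: [-1.0, -0.2, -0.5]
grip_width: 0.125
```

```bash
cat > chk.py <<'E'
from meas import *
a=.1356; u=np.array([np.cos(a),np.sin(a)]); v=np.array([-np.sin(a),np.cos(a)])
import sys
c=cap("wrist"); W=cloud(c); save(sys.argv[1]+".png",c["color"])
p,R=Rtool(); print("tcp",p,p[:2]@u,p[:2]@v,env.sense()["grip_width"])
h=W[290:410,300:332].reshape(-1,3); h=h[abs(h[:,2]-p[2]-.0215)<.005]; rect(h,0,1,"held")
A=W[100:300].reshape(-1,3); q=np.stack([A[:,:2]@u,A[:,:2]@v],1)
t=q[(A[:,2]>.0265)&(A[:,2]<.034)&(q[:,0]>.6)&(q[:,0]<.68)&(abs(q[:,1]-.02)<.03)]; s=q[(A[:,2]>.037)&(A[:,2]<.046)&(q[:,0]>.65)&(q[:,0]<.75)&(q[:,1]>-.03)&(q[:,1]<.04)]
print("tile front",np.percentile(t[:,0],99.5) if len(t) else None,"sh front",np.percentile(s[:,0],.5) if len(s) else None,"held",h[:,:2]@u if 0 else np.percentile(h[:,:2]@u,[1,50,99]).round(4),np.percentile(h[:,:2]@v,[1,99]).round(4))
T=.6680*u-.0044*v
plan([*T,float(sys.argv[2])],a,0,n=2)
E
python3 chk.py w7 0.06
```

```text
tcp [0.66901778 0.08739179 0.08881541] 0.6746905103189399 -0.0038514901584983012 0.1268745761738573
held 3372 [0.6671 0.0873] [0.0112 0.0454] 7.51 z 0.1081
tile front 0.6580133314702907 sh front 0.678040998284206 held [0.6672 0.6726 0.6778] [-0.0253  0.0184]
d [-0.00655494 -0.00144793 -0.02881541] rv [ 0.     -0.0002 -0.0132] n 2
[0, 0.0144, -0.0035, 0.0003, 0.0, -0.0001, -0.0066]
[0, 0.0144, -0.0034, 0.0003, 0.0, -0.0001, -0.0066]
```

View pics/w7.png

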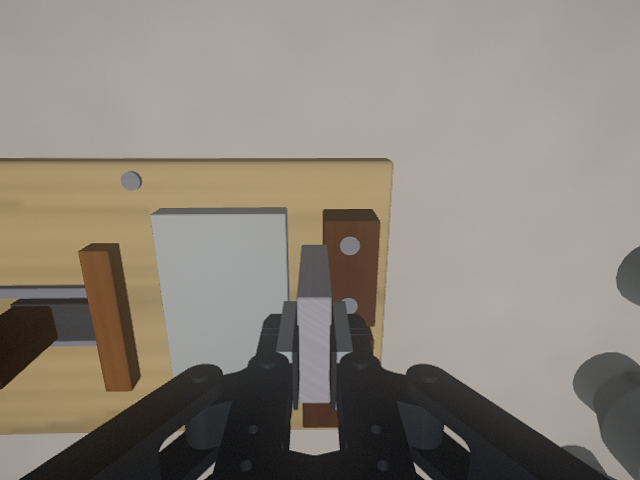

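step_arm(targets=[0,0,-0.006,0,0,0,-0.013,0,0,0,0,0,0,0,0,0,0,0,0,0,0])

```text
time: 8.4
tcp_pos: [0.6647, 0.087, 0.0927]
ee_rot: [1.593, 1.567, 0.158]
ft_force: [0.2, -1.0, -0.7]
grip_width: 0.13
```

```bash
python3 chk.py w8 0.075
```

```text
tcp [0.66469481 0.08698925 0.09273395] 0.6703528047098816 -0.003665933586659453 0.12855836239734236
held 3414 [0.6638 0.087 ] [0.0112 0.0455] 7.32 z 0.1134
tile front 0.6776193672712543 sh front 0.6776854050794047 held [0.6639 0.6693 0.6745] [-0.0251  0.0187]
d [-0.00223197 -0.00104539 -0.01773395] rv [ 0.0003 -0.0001 -0.0038] n 2
[0, 0.0089, -0.0012, 0.0004, 0.0002, -0.0, -0.0019]
[0, 0.0089, -0.0012, 0.0004, 0.0002, -0.0, -0.0019]
```

step_arm(targets=[0,0.008,-0.001,0,0,0,-0.004,0,0.008,-0.001,0,0,0,-0.003,0,0.005,0,0,0,0,-0.002,0,0,0,0,0,0,0])

```text
time: 8.85
tcp_pos: [0.6627, 0.0867, 0.0704]
ee_rot: [-1.583, 1.565, -3.017]
ft_force: [-0.4, 0.4, -0.4]
grip_width: 0.123
```

```bash
python3 chk.py w9 0.06
```

```text
tcp [0.66274355 0.0867256  0.07064022] 0.6683838124790553 -0.0036633742597243597 0.12745212869815584
held 3419 [0.662  0.0868] [0.0112 0.0455] 7.53 z 0.0911
tile front 0.6776815375620784 sh front 0.6622097531404475 held [0.6621 0.6675 0.6727] [-0.025   0.0187]
d [-0.00028071 -0.00078175 -0.01064022] rv [ 0.0004 -0.0001  0.0052] n 2
[0, 0.0053, -0.0002, 0.0004, 0.0002, -0.0, 0.0026]
[0, 0.0053, -0.0002, 0.0004, 0.0002, -0.0, 0.0026]
```

step_arm(targets=[0,0.006,0,0,0,0,0.004,0,0.006,0,0,0,0,0.001,0,0.005,0,0,0,0,0,0,0,0,0,0,0,0])

```text
time: 9.3
tcp_pos: [0.6627, 0.0867, 0.052]
ee_rot: [1.91, 1.571, 0.475]
ft_force: [0.3, 0.4, -0.5]
grip_width: 0.125
```

```bash
python3 chk.py w10 0.0485; python3 -c "
from h import *
print(env.sense()['ft_force'])"
```

```text
tcp [0.6628653  0.08670422 0.05230345] 0.6685015605569198 -0.003701023007749916 0.12212370678563407
held 3414 [0.662  0.0866] [0.0113 0.0455] 7.24 z 0.0727
tile front 0.6777231149256818 sh front 0.6618932110752 held [0.662  0.6674 0.6726] [-0.0252  0.0186]
d [-0.00040247 -0.00076036 -0.00380345] rv [ 0.0004 -0.     -0.0005] n 2
[0, 0.0019, -0.0003, 0.0003, 0.0002, -0.0, -0.0002]
[0, 0.0019, -0.0003, 0.0003, 0.0002, -0.0, -0.0002]
[-0.03656512  0.74825505 -0.19789982]
```

View pics/w10.png

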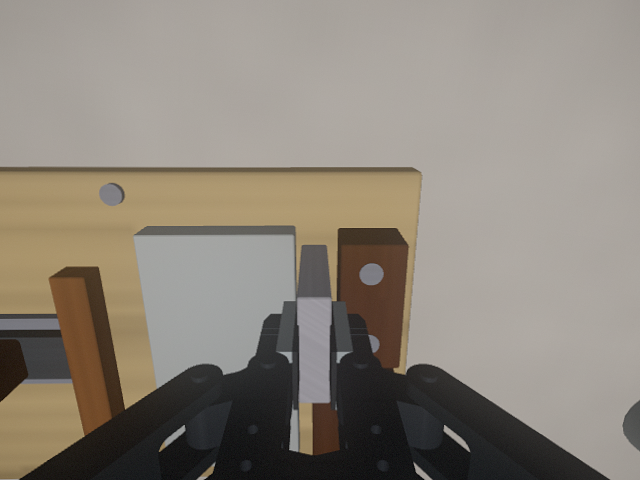

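step_arm(targets=[0,0.002,0,0,0,0,0,0,0.0015,0,0,0,0,0,0,0,0,0,0,0,0])

```text
time: 9.65
tcp_pos: [0.6634, 0.0869, 0.0494]
ee_rot: [1.705, 1.569, 0.27]
ft_force: [0.4, -0.7, -1.1]
grip_width: 0.126
```

```bash
python3 chk.py w11 0.0485; python3 -c "
from h import *
print(env.sense()['ft_force'])"
```

```text
tcp [0.66348231 0.08687564 0.04938377] 0.6691360792059862 -0.0036145895667855374 0.12290793581427918
held 3420 [0.6627 0.0867] [0.0112 0.0457] 7.25 z 0.0701
tile front 0.6777262842171369 sh front 0.6625617874402487 held [0.6628 0.6681 0.6733] [-0.025   0.0187]
d [-0.00101947 -0.00093178 -0.00088377] rv [ 0.0002 -0.0002 -0.0017] n 2
[0, 0.0004, -0.0006, 0.0004, 0.0001, -0.0001, -0.0009]
[0, 0.0004, -0.0006, 0.0004, 0.0001, -0.0001, -0.0009]
[-0.55041449 -0.15714168 -0.83602275]
```

step_arm(targets=[0,0.001,-0.0005,0,0,0,-0.001,0,0.001,0,0,0,0,0,0,0,0,0,0,0,0])

```text
time: 10.0
tcp_pos: [0.6637, 0.087, 0.0496]
ee_rot: [1.662, 1.568, 0.227]
ft_force: [-0.4, -0.1, -1.1]
grip_width: 0.127
```

```bash
python3 chk.py w12 0.0485; python3 -c "
from h import *
print(env.sense()['ft_force'])"
```

```text
tcp [0.66386819 0.08703279 0.04958781] 0.6695396536381233 -0.0035110375864931425 0.1271528330791281
held 3421 [0.6628 0.0871] [0.0112 0.0453] 7.6 z 0.0703
tile front 0.6777190721202014 sh front 0.6628344546141928 held [0.663  0.6684 0.6736] [-0.0249  0.0188]
d [-0.00140535 -0.00108894 -0.00108781] rv [ 0.0003 -0.0003 -0.0026] n 2
[0, 0.0005, -0.0008, 0.0004, 0.0002, -0.0001, -0.0013]
[0, 0.0005, -0.0008, 0.0004, 0.0002, -0.0001, -0.0013]
[ 0.52344732 -0.46639942 -1.02713861]
```

step_arm(targets=[0,0.003,-0.002,0,0,0,-0.003,0,0.002,0,0,0,0,0])

```text
time: 10.25
tcp_pos: [0.6642, 0.0872, 0.0492]
ee_rot: [1.654, 1.567, 0.219]
ft_force: [-9.3, -1.5, 20.4]
grip_width: 0.128
```

```bash
python3 chk.py w13 0.0485; python3 -c "
from h import *
print(env.sense()['ft_force'])"
```

```text
tcp [0.66409581 0.08718454 0.04918112] 0.6697856989302827 -0.0033914576313224566 0.12499007481973028
held 3430 [0.6634 0.0872] [0.0112 0.0454] 7.26 z 0.0699
tile front 0.6777416662313773 sh front 0.6632756206255038 held [0.6635 0.6689 0.6741] [-0.0247  0.019 ]
d [-0.00163297 -0.00124068 -0.00068112] rv [ 0.0004 -0.0003 -0.004 ] n 2
[0, 0.0003, -0.0009, 0.0005, 0.0002, -0.0002, -0.002]
[0, 0.0003, -0.0009, 0.0005, 0.0002, -0.0002, -0.002]
[-6.89829253 -0.30048396 20.58326518]
```

step_arm(targets=[0.045,0,0,0,0,0,0,0.045,0,0,0,0,0,0,0.045,-0.002,0,0,0,0,0,0.045,0,0,0,0,0,0])

```text
time: 10.7
tcp_pos: [0.6645, 0.0872, 0.0516]
ee_rot: [1.633, 1.566, 0.198]
ft_force: [0.5, -0.3, -0.2]
grip_width: 0.532
```

```bash
python3 chk.py w14 0.0485; python3 -c "
from h import *
print(env.sense()['ft_force'])"
```

```text
tcp [0.66428301 0.08716413 0.05139936] 0.6699684295367043 -0.0034369842785787873 0.5247650753899812
held 3207 [0.6632 0.0876] [0.011  0.0445] 7.86 z 0.0699
tile front 0.6777147112042321 sh front 0.6638733760006592 held [0.6637 0.6691 0.6743] [-0.024  0.019]
d [-0.00182018 -0.00122028 -0.00289936] rv [ 0.0003 -0.0003 -0.0047] n 2
[0, 0.0014, -0.001, 0.0005, 0.0002, -0.0002, -0.0024]
[0, 0.0014, -0.001, 0.0005, 0.0002, -0.0002, -0.0024]
[-0.35775979  0.65191621 -0.13178   ]
```

View pics/w14.png

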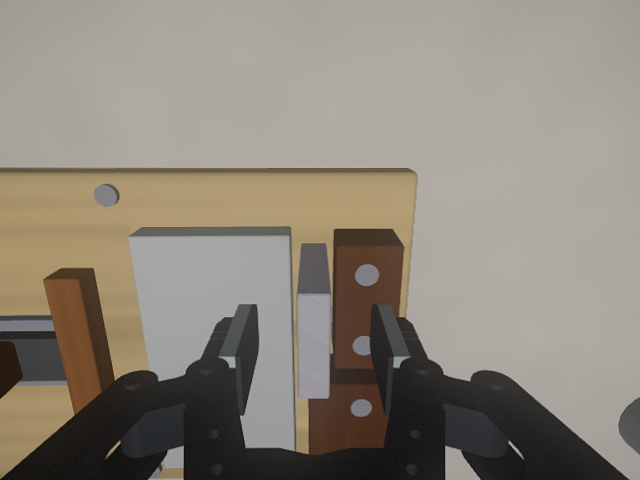

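step_arm(targets=[0.045,-0.025,0,0,0,0,0,0.045,-0.04,0,0,0,0,-0.002,0.06,-0.04,0,0,0,0,-0.002,0.06,0,0,0,0,0,0])

```text
time: 11.15
tcp_pos: [0.6625, 0.0869, 0.1569]
ee_rot: [-1.643, 1.566, -3.078]
ft_force: [-0.0, 0.1, 0.5]
grip_width: 0.702
```

```bash
python3 -c "
from h import *
c=cap('wrist'); save('w15.png',c['color'])
print(env.sense()['tcp_pos'])
plan([.5146,.0321,.15],.1356,.06)"
```

```text
[0.66102659 0.08670558 0.15419704]
d [-0.14642659 -0.05460558 -0.00419704] rv [ 0.0002 -0.0004  0.0081] n 4
[0.06, 0.0014, -0.0381, 0.0086, 0.0001, -0.0001, 0.002]
[0.06, 0.0013, -0.0381, 0.0086, 0.0001, -0.0001, 0.002]
[0.06, 0.0012, -0.0381, 0.0086, 0.0001, -0.0001, 0.002]
[0.06, 0.0011, -0.0381, 0.0086, 0.0001, -0.0001, 0.002]
```

View pics/w15.png

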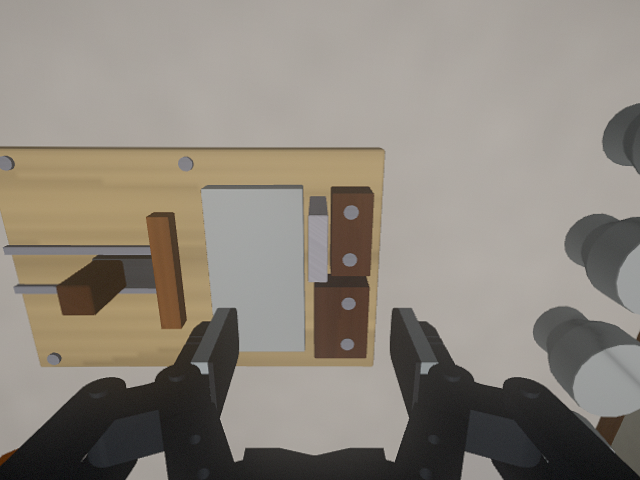

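The spacer stands free in front of the shallow block, at about (318,240) in the picture, between the tile and the block. Next is the jaw grip.

step_arm(targets=[0.06,0,-0.038,0.0086,0,0,0.002,0.06,0,-0.038,0.0086,0,0,0.002,0.06,0,-0.038,0.0086,0,0,0.002,0.06,0,-0.036,0.0086,0,0,0.002,0.06,0,0,0,0,0,0])

```text
time: 11.7
tcp_pos: [0.5086, 0.0309, 0.1483]
ee_rot: [-1.701, 1.563, -3.135]
ft_force: [0.4, -0.0, -0.8]
grip_width: 0.7
```

```bash
python3 -c "
from meas import *
c=cap('wrist'); save('w16.png',c['color']); W=cloud(c).reshape(-1,3)
print(env.sense()['tcp_pos'])
m=(abs(W[:,0]-.515)<.04)&(abs(W[:,1]-.032)<.04); rect(W[m],.064,.078,'grip')
plan([.5146,.0321,.10],.1356,.06)"
```

```text
[0.511113   0.03138526 0.1487648 ]
grip 1355 [0.514  0.0317] [0.022  0.0222] 7.77 z 0.0698
d [ 0.003487    0.00071474 -0.0487648 ] rv [ 0.0013 -0.001   0.005 ] n 2
[0.06, 0.0244, 0.0019, -0.0001, 0.0006, -0.0005, 0.0025]
[0.06, 0.0244, 0.0018, -0.0001, 0.0006, -0.0005, 0.0025]
```

View pics/w16.png

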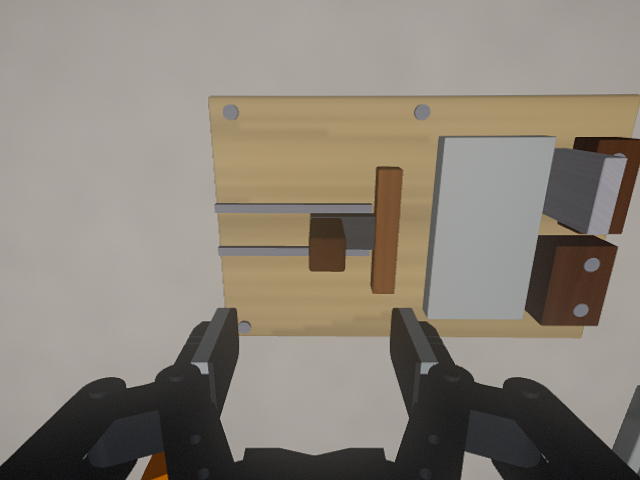

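step_arm(targets=[0.06,0.024,0.0015,0,0,0,0.003,0.06,0.024,0.001,0,0,0,0.002,0.06,0,0,0,0,0,0])

```text
time: 12.05
tcp_pos: [0.5164, 0.0323, 0.0991]
ee_rot: [1.864, 1.567, 0.43]
ft_force: [0.2, -0.7, 0.0]
grip_width: 0.701
```

```bash
python3 -c "
from meas import *
print(env.sense()['tcp_pos'])
plan([.514,.0317,.04],.1356,.06)"
```

```text
[0.51639801 0.0323176  0.09907475]
d [-0.00239801 -0.0006176  -0.05907475] rv [ 0.0009 -0.001  -0.0033] n 2
[0.06, 0.0295, -0.0013, 0.0002, 0.0004, -0.0005, -0.0017]
[0.06, 0.0295, -0.0013, 0.0002, 0.0004, -0.0005, -0.0017]
```

step_arm(targets=[0.06,0.02,-0.001,0,0,0,-0.002,0.06,0.02,-0.001,0,0,0,-0.002,0.06,0.017,0,0,0,0,0,0.06,0,0,0,0,0,0])

```text
time: 12.45
tcp_pos: [0.519, 0.0333, 0.0413]
ee_rot: [2.235, 1.569, 0.801]
ft_force: [-0.1, 0.2, 0.4]
grip_width: 0.703
```

```bash
python3 -c "
from meas import *
c=cap('wrist'); save('w17.png',c['color'])
print(env.sense()['tcp_pos'],env.sense()['ft_force'])
plan([.514,.0317,.04],.1356,.06)"
```

```text
[0.51983273 0.03331493 0.04238497] [ 0.57419143 -0.16742737  0.02476018]
d [-0.00583273 -0.00161493 -0.00238497] rv [ 0.0016 -0.0009 -0.0028] n 1
[0.06, 0.0024, -0.006, 0.0008, 0.0016, -0.0009, -0.0028]
```

View pics/w17.png

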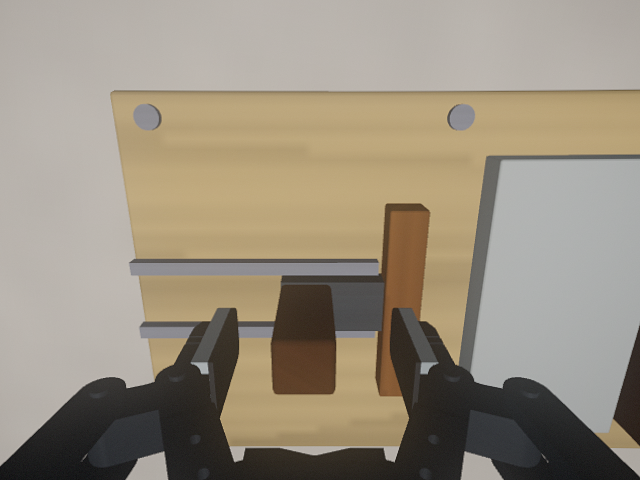

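step_arm(targets=[0.06,0.002,-0.005,0,0,0,-0.003,0.06,0,0,0,0,0,0,0.0,0,0,0,0,0,0,0.0,0,0,0,0,0,0,0.0,0,0,0,0,0,0,0.0,0,0,0,0,0,0,0.0,0,0,0,0,0,0])

```text
time: 13.2
tcp_pos: [0.5173, 0.033, 0.044]
ee_rot: [1.689, 1.566, 0.255]
ft_force: [1.5, 0.4, -2.1]
grip_width: 0.249
```

```bash
python3 -c "
from meas import *
c=cap('wrist'); save('w18.png',c['color'])
s=env.sense();print(s['tcp_pos'],s['ft_force'],s['grip_width'])
plan([.514,.0317,.04],.1356,.0)"
```

```text
[0.51731728 0.03295941 0.04398322] [ 1.09839037 -0.45802645 -2.22581375] 0.24572756702934903
d [-0.00331728 -0.00125941 -0.00398322] rv [ 0.0017 -0.0006 -0.0046] n 1
[0.0, 0.004, -0.0035, 0.0008, 0.0017, -0.0006, -0.0046]
```

View pics/w18.png

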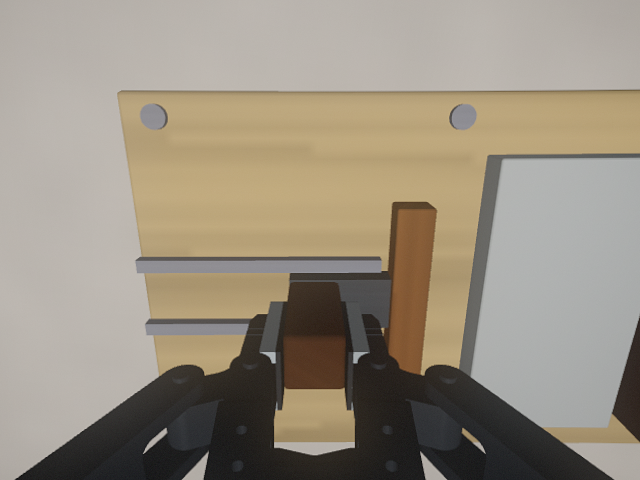

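step_arm(targets=[0,0,0.006,0,0,0,0,0,0,0.006,0,0,0,0,0,0,0.006,0,0,0,0,0,0,0,0,0,0,0])

```text
time: 13.65
tcp_pos: [0.536, 0.0355, 0.044]
ee_rot: [1.774, 1.568, 0.341]
ft_force: [0.8, 0.8, -0.6]
grip_width: 0.252
```

```bash
cat > st.py <<'E'
from meas import *
a=.1356; u=np.array([np.cos(a),np.sin(a)]); v=np.array([-np.sin(a),np.cos(a)])
s=env.sense();print(s['tcp_pos'],"along",s['ft_force'][:2]@u,"lat",s['ft_force'][:2]@v,s['ft_force'][2],s['grip_width'])
J=np.array([.5755,.04]); p,R=Rtool(); print("jaw est",(p[:2]-J)@u+.085,"lat",(p[:2]-J)@v,"z",p[2]); print("rv",Ro.from_matrix(R.T@Rdown(a)).as_rotvec().round(4))
E
python3 st.py
```

```text
[0.5360358  0.03551974 0.04401092] along 0.8589316738047326 lat 0.707328181497283 -0.6498101055550662 0.25184377597771507
jaw est 0.045292399181082646 lat 0.0008958284749858986 z 0.04401091639710769
rv [ 0.0016 -0.0006 -0.003 ]
```

step_arm(targets=[0,0,0.004,0,0,0,0,0,0,0.004,0,0,0,0,0,0,0,0,0,0,0])

```text
time: 13.95
tcp_pos: [0.5443, 0.0367, 0.044]
ee_rot: [1.874, 1.569, 0.44]
ft_force: [-0.2, -0.0, -0.5]
grip_width: 0.244
```

```bash
python3 st.py
```

```text
[0.54434164 0.03666504 0.043971  ] along -0.16227568503462914 lat -0.017929793052207835 -0.48196361344758215 0.2439299701725003
jaw est 0.05367682348635947 lat 0.0009077874540753884 z 0.04397099766059748
rv [ 0.0017 -0.0006 -0.0019]
```

step_arm(targets=[0,0,0.003,0,0,0,0,0,0,0.002,0,0,0,0])

```text
time: 14.15
tcp_pos: [0.5474, 0.0371, 0.044]
ee_rot: [-1.87, 1.568, 2.98]
ft_force: [-12.1, -2.5, 14.3]
grip_width: 0.248
```

```bash
python3 st.py
python3 - <<'E'
from h import *
for n in ["wrist","scene"]:
    c=cap(n); save(n+"19.png",c["color"] if n=="wrist" else cv2.resize(c["color"][210:340,270:420],None,fx=4,fy=4,interpolation=cv2.INTER_CUBIC))
E
```

```text
[0.54737639 0.03711319 0.04395678] along -12.348709359895773 lat -0.8512053255999165 14.326365398597524 0.24766865260703386
jaw est 0.05674429641543252 lat 0.0009415775176704399 z 0.04395678288840047
rv [ 0.0018 -0.0007  0.0023]
```

View pics/wrist19.png

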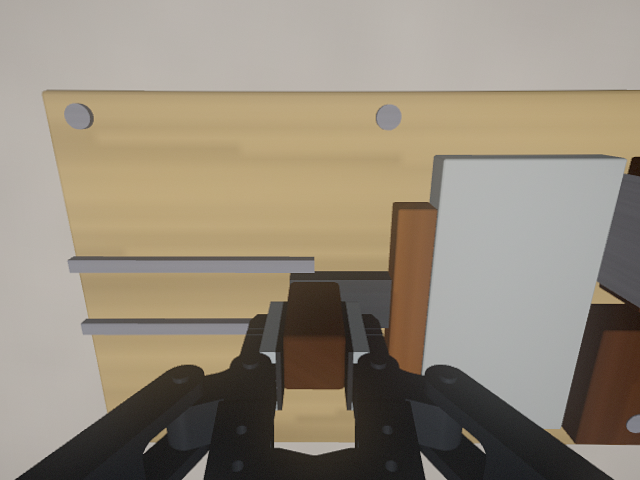

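View pics/scene19.png

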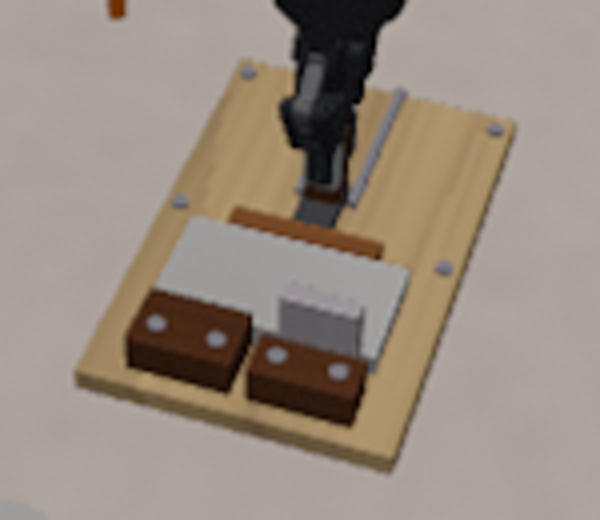

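step_arm(targets=[0,0,0.004,0,0,0,0,0,0,0.004,0,0,0,0,0,0,0.004,0,0,0,0])

```text
time: 14.55
tcp_pos: [0.5471, 0.0371, 0.0439]
ee_rot: [-1.62, 1.545, -3.053]
ft_force: [-19.7, -3.8, 18.2]
grip_width: 0.247
```

```bash
python3 st.py
python3 - <<'E'
from meas import *
a=.1356; u=np.array([np.cos(a),np.sin(a)]); v=np.array([-np.sin(a),np.cos(a)])
c=cap("wrist"); save("w20.png",c["color"]); W=cloud(c)
A=W.reshape(-1,3); t=W[150:420,440:625].reshape(-1,3)
r=rect(t,.0265,.034,"tile")
print("ctr jig", (np.array(r[0])-[.5755,.04])@u,(np.array(r[0])-[.5755,.04])@v)
for n in ["side","scene"]:
    c=cap(n); b=(200,230,230,150) if n=="side" else (270,230,140,110)
    save(n+"20.png",cv2.resize(c["color"][b[1]:b[1]+b[3],b[0]:b[0]+b[2]],None,fx=3.4,fy=3.4,interpolation=cv2.INTER_CUBIC))
E
```

```text
[0.54710151 0.03708662 0.04387083] along -20.051831433351072 lat -1.0767518016588808 18.199840216691022 0.2472900342218047
jaw est 0.05646835516735678 lat 0.0009524070861616877 z 0.04387082845754499
rv [ 0.0021 -0.0012  0.0259]
tile 40690 [0.6378 0.0537] [0.0795 0.1279] 13.74 z 0.03
ctr jig 0.06361786881618062 0.005155085925040587
```

View pics/w20.png

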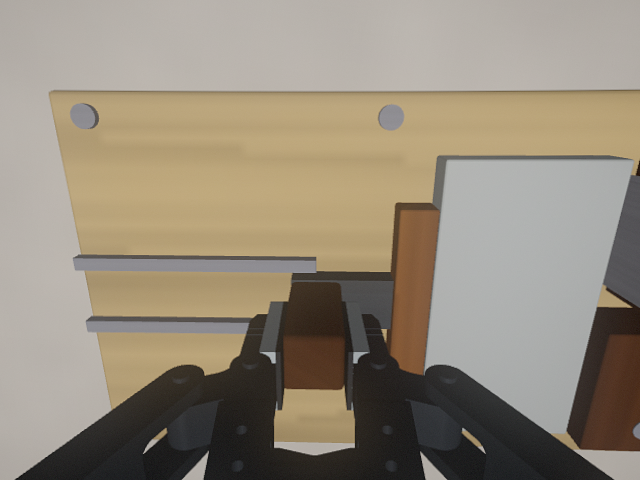

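View pics/side20.png

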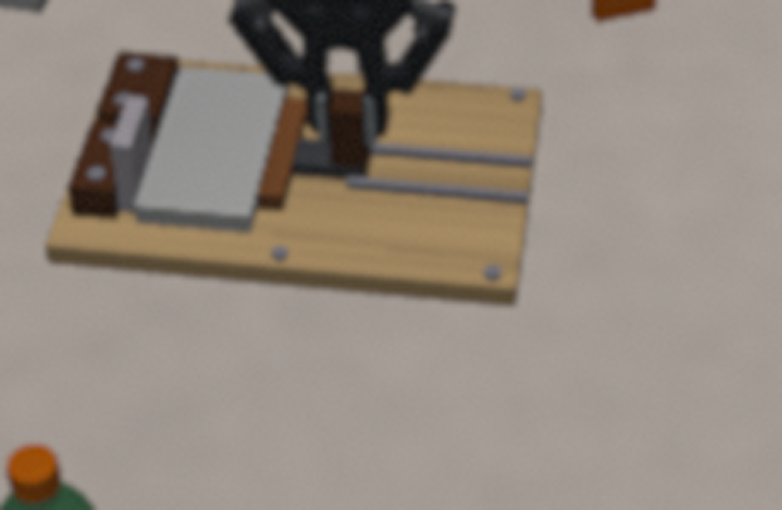

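Run:
```python
from meas import *
a=.1356; u=np.array([np.cos(a),np.sin(a)]); v=np.array([-np.sin(a),np.cos(a)]); J=np.array([.5755,.04])
c=cap("wrist"); W=cloud(c)
gray=c["color"].astype(int)
m=(gray.min(2)>150)&(gray.max(2)-gray.min(2)<25)
m[:150]=0; m[:,:430]=0; m[440:]=0
m&=(W[...,2]>.026)&(W[...,2]<.035)
P=W[m]; r=cv2.minAreaRect(P[:,:2].astype(np.float32)); print(len(P),r,(np.array(r[0])-J)@u)
q=np.stack([(P[:,:2]-J)@u,(P[:,:2]-J)@v],1)
for y in np.arange(-.06,.07,.02):
    s=q[abs(q[:,1]-y)<.004]; 
    if len(s): print(round(y,3),np.percentile(s[:,0],[.5,99.5]).round(4))
D=W[310:440,560:640].reshape(-1,3); D=D[(D[:,2]>.037)&(D[:,2]<.046)]; d=(D[:,:2]-J)@u; print("deep front",np.percentile(d,[.5]))
```

```text
39795 ((0.63059401512146, 0.04766809940338135), (0.07072703540325165, 0.12931878864765167), 7.735472679138184) 0.055624884721893024
-0.06 [0.0727 0.0899]
-0.04 [0.0473 0.0894]
-0.02 [0.0223 0.0892]
0.0 [0.021  0.0893]
0.02 [0.0209 0.0894]
0.04 [0.0208 0.0892]
0.06 [0.0208 0.0895]
deep front [0.08975524]
```

```bash
python3 st.py
python3 - <<'E'
from h import *
c=cap("side"); c=cap("scene"); pickle.dump(c,open("scene21.pkl","wb"))
W=cloud(c)
a=.1356; u=np.array([np.cos(a),np.sin(a)]); v=np.array([-np.sin(a),np.cos(a)])
A=W[270:330,320:380].reshape(-1,3); A=A[(A[:,2]>.046)&(A[:,2]<.08)]
q=np.stack([(A[:,:2]-[.5755,.04])@u,(A[:,:2]-[.5755,.04])@v,A[:,2]],1)
print(len(q),np.median(q,0),q.min(0),q.max(0))
save("scene21.png",cv2.resize(c["color"][255:335,300:400],None,fx=7,fy=7,interpolation=cv2.INTER_CUBIC))
E
python3 st.py
```

```text
[0.54710363 0.03710065 0.04388844] along -20.165904508658762 lat -0.2797337068655503 18.948086726057056 0.24521891371058435
jaw est 0.05647234702769778 lat 0.0009660190503084033 z 0.04388843838924558
rv [ 0.0021 -0.0013  0.0257]
259 [0.1020248  0.03392986 0.06488125] [ 0.08950667 -0.00798259  0.04623689] [0.13472891 0.05553661 0.07527935]
[0.54711177 0.03707741 0.04387502] along -21.0096748116889 lat -1.0730036319906824 18.158851676826234 0.2433734295837898
jaw est 0.056477273002373166 lat 0.0009418928787672908 z 0.043875022731272584
rv [ 0.0021 -0.0012  0.0256]
```

View pics/scene21.png

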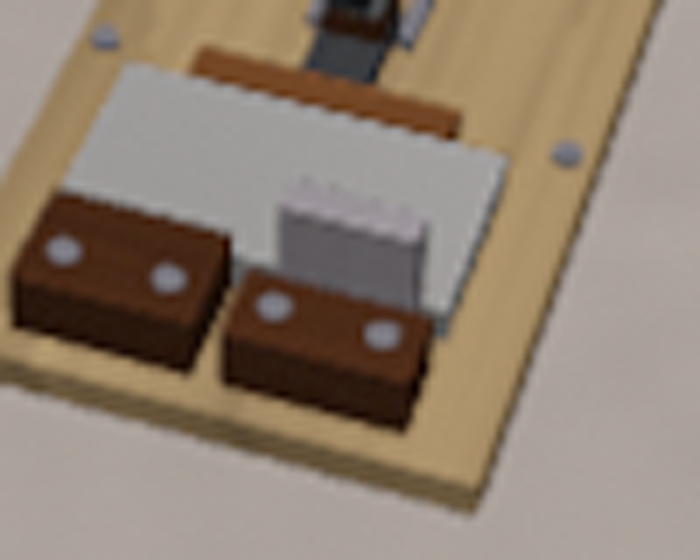

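```bash
python3 -c "
from rig import env
print(env.finish_job())"
```

```text
the job is handed in; nothing more can be done
None
```

I stood the thin grey aluminium spacer upright in the gap at the shallow block and let go of it. I then pinched the jaw's grip post, slid the jaw about 31 mm forward until the tile stopped, and handed in while still pushing. The interface gives no verdict, so this rests on my own last checks.

**Last checks, at about 14.9 s:**
- **Tile:** the wrist camera puts its front edge 0.5 mm from the deep block's face. It is square with the jig to within 0.1 degrees and lies flat.
- **Spacer:** it looks upright in the scene and side pictures and stands close to the middle of the shallow block. I could not measure its contact with tile and block directly, so I take it from the tile being fully home.
- **Push:** it held steady at about 20 N along the jig, with the fingers shut on the post. That is the force at the wrist; the force between jaw and tile was not measured.
- **Bystanders:** I saw no sign of contact with any of them, but did not re-measure where they stand.

**Checks that were off:**
- The tool tilted about 0.026 rad and carried about 18 N of upward force while pushing. Both were steady, so I left them.
- The jaw position worked out from the tool read 56.5 mm instead of 55 mm, which is within calibration error.
- The scene and wrist cameras differed by 4 to 5 mm on where the jig is. I used the wrist camera throughout.

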